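Invert the sample bottle and hold the sprung screen behind it

TASK

Pick up the tall stoppered sample bottle, turn it over bottom-up to loosen what has settled, then turn it upright again and set it down, not dropped, with its whole foot on the round black stage disc of the viewing stand, and let go of it. Then swing the stand's sprung screen arm round behind the bottle all the way to its stop and keep holding it there with the gripper's fingers: the program finishes while still holding the arm at its stop, because it springs back when let go. The screen must not touch the bottle; leave the other things on the table where they are.

Things in the scene. Friction and masses are not known exactly. Their poses are not given: they have to be found in the camera images.
- bottle: sample bottle, loose, 0.13-0.25 kg: amber glass cylinder 44 mm in diameter, straight up to 95 mm above its foot, then a shoulder, a 24 mm neck and a fixed black stopper (30 mm across); 130 mm tall, the tallest of three closed containers to the robot's right (which stands where varies). Origin: centre of the underside; z axis to the stopper. Starts upright on the table.
- stand: the viewing stand, fixed to the table: white base plate 200 mm (its x) by 250 mm (its y), 12 mm thick. Origin: centre of the plate's underside; x points away from the robot at yaw 0, y left, z up. The stage disc lies at (-50, 30) mm; at (30, -85) mm a 20 mm steel post carries the screen arm, whose 36 mm hub and cap rise to 122 mm above the table.
- stage (a point): centre of the top face of the round black stage disc, 80 mm in diameter and 6 mm thick, on the stand's base plate; 18 mm above the table. Axes as the stand's.
- pivot (a point): point on the vertical pivot axis of the screen arm, level with the top of the arm's bar (112 mm above the table). Axes as the stand's.
- pin (a point): middle of the upright steel handle pin on the screen arm: 12 mm in diameter, 40 mm tall, from the bar's top at 112 to 152 mm above the table, 110 mm from the pivot axis. Moves with the arm; its x axis points outward along the arm, z up.
- screen_arm (a joint): angle of the screen arm about its vertical pivot, rad: 0 at rest (arm points 30 degrees left of the stand's x axis), growing counter-clockwise seen from above to the stop at 1.047, where it points along the stand's y, its screen plate 80 mm behind the disc's centre. A spring drives it back: 0.3 N m at rest, 0.82 N m at the stop (7.5 N at the pin). It stays sprung: let go, it returns.
- screen (a point): centre of the white upright screen plate that hangs under the arm's bar, 115 mm from the pivot: 90 mm long, 75 mm tall (25 to 100 mm above the table), 4 mm thick. The bar is 14 mm wide, 12 mm thick (100 to 112 mm above the table) and reaches 160 mm from the pivot axis. x axis outward along the arm, z up.
- jar: bystander: squat closed amber jar, 60 mm wide, 55 mm tall. Origin under its centre.
- tin: bystander: plain closed metal tin, 52 mm wide, 45 mm tall. Origin under its centre.
- eyepiece: bystander: black eyepiece standing on its steel end, 40 mm wide, 52 mm tall. Origin under its centre.
- dish: bystander: flat covered glass dish, 94 mm wide, 16 mm tall. Origin under its centre.
- slidebox: bystander: grey slide box 100 x 85 x 34 mm. Origin under its centre.
- driver: bystander: screwdriver with a black handle, lying on the table beyond the containers, along its own x axis.
- tweezers: bystander: steel tweezers 110 mm long and 6 mm thick, lying beyond the stand along their own x axis.
Things that resemble listed ones, but are neither listed nor needed, are in the scene too. Leave any green or pink look-alike of the bottle alone.

How it is judged:
On the way, in this order (a step that is already met when the one before it is completed fails the run):
1. the bottle is held clear of the table in the fingers, bottom-up (its axis more than 120 degrees from upright) (angle between bottle's own z axis and vertical above 2.1 rad and height (world z) of bottle above 0.1 m and contact force between the fingers and bottle above 0.5 N), for 0.1 s.
2. still in the fingers, the bottle is brought down upright onto the stage disc (foot within 8 mm of it) (angle between bottle's own z axis and vertical below 0.25 rad and z of bottle in the frame of stage below 0.008 m and horizontal distance between bottle and stage below 0.02 m and contact force between the fingers and bottle above 0.5 N), for 0.02 s.
3. the bottle stands on the disc, let go (angle between bottle's own z axis and vertical below 0.1 rad and horizontal distance between bottle and stage below 0.02 m and z of bottle in the frame of stage below 0.005 m and contact force between the fingers and bottle below 0.05 N and linear speed of bottle below 0.03 m/s), for 0.2 s.
At the end, for the whole second after the job is handed in: The fingers hold the screen arm at its stop (joint above 1.0 rad of 1.047, at rest, finger force on the arm above 2 N), while the bottle stands untouched, upright within 0.1 rad, its foot on the stage disc and within 20 mm of its centre (all of step 3 and value of joint screen_arm above 1 rad and velocity of joint screen_arm between -0.1 and 0.1 rad/s and contact force between the fingers and screen_arm above 2 N and contact force between each of screen_arm, the arm and bottle below 0.05 N and z of bottle in the frame of stage above -0.005 m); the arm keeps its last pose, push and grip.
It fails at once if the screen arm strikes the bottle (contact force between screen_arm and bottle above 0.5 N).
It fails at once if another thing on the table is moved more than 30 mm (distance of any of jar, tin, eyepiece, dish, slidebox, driver, tweezers from where it was at the start of the episode above 0.03 m).
It also fails if it takes over 64 s, if anything falls off the work surface, if the arm or the gripper's body presses on something with over 40 N, if the wrist force passes 120 N, or if a joint passes its speed limit or range.

ROBOT

A 6-joint arm with a two-finger parallel gripper is mounted at the origin on the work surface. World frame = base frame: x ahead of the robot, y to its left, z up, the work surface at z = 0. Lengths are in m, angles in rad, forces in N, time in s.
With the tool pointing down it reaches from about 0.425 to 0.95 m from the base axis. Payload 3.5 kg.
Tool frame: the origin (TCP) lies at the very end of the fingers, on their centre line; the grasp point (between the pads) lies ctrl.grip_point_offset behind it (ctrl.grip_point_offset is the distance from the TCP to the grasp point, in m); z points along the fingers, y is the direction in which the jaws open and shut (so a half turn about z gives the same grasp; the last joint's range is limited). The gripper opens to 85 mm and grips with 20 to 120 N. Pads are 22 mm wide; open, the fingers measure 114 mm over their backs; the gripper's body (76 mm by 85 mm) begins 54 mm behind the grasp point. The pads swing forward as they close: fully open they stand 13 mm farther back than shut.
Start: joints at [1.021, 0.286, 1.577, -0, 1.279, -0.15], TCP at [0.263, 0.622, 0.231] pointing down, gripper open.
Joint ranges: [-2.77, 2.77], [-0.9, 2.22], [0.21, 2.48], [-1.53, 4.67], [0.24, 2.81], [-2.84, 2.84]. Speed limits (rad/s): [2.79, 2.79, 3.14, 3.14, 3.14, 3.14].

INTERFACE

Orientations are given as a unit quaternion [x, y, z, w].
In Python, from plant import ctrl gives the robot as it stands.
- The arm moves only by the tool servo_tool, never from a script. Its argument "increments" is a list of rows, each a list of 5 numbers: the opening, from 0 (shut) to 1 (fully open), then the shift along the world's x, y, z in units of 40 mm (1.0 is 40 mm), then the turn about the world's z in units of 5 degrees (1.0 is 5 degrees). A call has exactly 10 rows; each row is the pose to reach, as a shift and turn from the pose measured when the call began; what a row does not reach only later rows make up. A row lasts 1/12 s, in which the tool goes at most 41.7 mm and 7.16 degrees, less where a joint would pass 70% of its speed; a pose out of reach is approached as far as the arm can. A call with a gripper value outside its range is refused whole. The fingers move at their own pace and stop on an object; "grip_force" is the grip in N (left out, the last holds). Time passes only in rows, so rows that repeat a pose let the fingers close, or fill a call up. It gives the time, the measured TCP pose, the force and the opening at its end, in the units of the state.
- ctrl.get_state(): the state, without advancing time (a new reading comes with each control period).
- ctrl.read_camera(name): name is "scene" or "top" or "wrist"; returns a dict with "frame" (420x560x3 uint8, red, green, blue), "K" (3x3 intrinsics, pixels), "distortion" ([k1, k2, p1, p2, k3] as OpenCV has them; the pictures are not rectified), "extrinsics" (4x4, takes a point from camera to world coordinates). Camera axes: x right, y down, z forward; pixel columns grow to the right and rows downward; lengths in m; the calibration is good to about 2 mm. A picture is of the moment at which its call begins. There is no depth.
- ctrl.sign_off(): hands the job in, once; it reports no verdict.
Trained networks look in a picture, given as the dict that the camera call returned (one of the last four; its "shot" number tells which), for a name from the list of things; names that differ only in an ending like _2 or _b are one class to them, and where a whole thing is asked for, a point or a joint stands for the part that bears it (a point fixed in the world has none). Each returns a list of dicts, best first, with "conf" (0 to 1); they miss things now and then, are a little off and sometimes report something else, mostly with a low value. They report only what shows in the picture. A call takes as long as a camera call. They do not tell look-alikes from the thing itself.
- ctrl.masks_of(picture, query): "region" (420x560 bool, what is visible of it) and "extent" ([left, top, right, bottom] in pixels, round what is visible of it).
- ctrl.landmark_of(picture, query): "centre" ([row, column] in pixels: a listed point, or the origin of a listed thing).
The state is a dict: "time": time; "qpos": joint angles; "dq": joint speeds; "joint_efforts": joint torques, N m; "eef_pos": TCP position; "tcp_rot": TCP orientation; "contact_force": force on the tool from outside, world axes, zero at the start; "wrist_torque": the same for the moment, N m; "opening": opening from 0.0 (shut) to 1.0 (fully open).
Only numpy, scipy, OpenCV 4.12 (cv2) and the standard library are available. Lean on these libraries where they do the work, as an engineer would, in place of code of your own. Each camera call takes 0.05 s, during which the arm holds its last target. There are 200 camera calls.

## Working session

There is one attempt and no reset: what is moved stays moved. The work goes in short steps, Python scripts to look and compute and a tool call to move; the robot and the scene stay as the last step left them, time stands still between calls to the robot, and variables do not carry over. Pictures are saved under pics/ and viewed, about 8 in all and at most 12, crops included, and the job is handed in when it is done.

Besides the shell and the picture viewer there is one more tool, called after "Call:" by a JSON object that holds its "fn" and its "kwargs", one argument or row to a line. servo_tool: Moves the arm, as the interface text tells. Its arguments: {"type":"object","properties":{"increments":{"type":"array"},"grip_force":{"type":"number"}},"required":["increments"]}

```bash
ls -la; mkdir -p pics
cat > h.py <<'E'
import numpy as np,cv2
from plant import ctrl
def save(p,n): cv2.imwrite('pics/'+n,cv2.cvtColor(p,cv2.COLOR_RGB2BGR))
def ray(c,u,v):
    d=cv2.undistortPoints(np.array([[[u,v]]],float),c['K'] if isinstance(c['K'],np.ndarray) else np.array(c['K']),np.array(c['distortion']))[0,0]
    E=np.array(c['extrinsics']); return E[:3,3],E[:3,:3]@np.r_[d,1]
def atz(c,u,v,z):
    o,d=ray(c,u,v); return o+d*(z-o[2])/d[2]
def proj(c,P):
    E=np.linalg.inv(np.array(c['extrinsics'])); r=cv2.Rodrigues(E[:3,:3])[0]
    return cv2.projectPoints(np.array(P,float).reshape(-1,1,3),r,E[:3,3],np.array(c['K']),np.array(c['distortion']))[0][:,0]
E
python3 - <<'E'
from h import *
print([a for a in dir(ctrl) if a[0]!='_'],ctrl.grip_point_offset)
s=ctrl.get_state();print(s)
a=ctrl.read_camera('scene');b=ctrl.read_camera('top')
save(a['frame'],'s0.png');save(b['frame'],'t0.png')
for nm,c in(('scene',a),('top',b)):
    print(nm,np.round(c['extrinsics'],3).tolist())
    for q in['bottle','jar','tin','stage','pivot','pin','screen','stand','eyepiece','dish','slidebox','driver','tweezers']:
        print(q,[(np.round(x['centre']).tolist(),round(x['conf'],2)) for x in ctrl.landmark_of(c,q)[:4]])
E
```

```text
total 12
drwxr-xr-x  3 agent agent 4096 Dec  5 16:30 .
drwxr-xr-x 23 root  root  4096 Dec  5 16:30 ..
drwxr-xr-x  2 agent agent 4096 Dec  5 16:30 pics
['Unreachable', 'get_state', 'grip_point_offset', 'landmark_of', 'masks_of', 'read_camera', 'sign_off'] 0.0187
{'time': 0.0, 'qpos': array([ 1.02104023e+00,  2.87167482e-01,  1.57818084e+00, -1.00077235e-05,
        1.27860693e+00, -1.50031787e-01]), 'dq': array([-0.00012051,  0.00074157, -0.00028726,  0.0015442 , -0.00237907,
       -0.00086584]), 'joint_efforts': array([-5.50695895e-04, -4.05965602e+01, -2.92633027e+01, -2.10761618e-04,
        5.83809728e-03, -1.11410051e-05]), 'eef_pos': array([0.2623316 , 0.62122113, 0.22994389]), 'tcp_rot': array([ 1.98532674e-01,  9.80093558e-01, -1.11136360e-03, -4.00446788e-04]), 'contact_force': array([ 0.97782185, -0.06599165, -0.69869666]), 'wrist_torque': array([0.03606178, 0.03741182, 0.05435701]), 'opening': 1.002634890121843}
scene [[-0.594, 0.681, -0.429, 0.977], [0.805, 0.511, -0.302, 0.341], [0.014, -0.524, -0.851, 0.895], [0.0, 0.0, 0.0, 1.0]]
bottle [([210.0, 225.0], 0.94), ([199.0
[... 531 characters left out ...]
9)]
top [[0.01, -0.988, 0.154, 0.403], [-1.0, -0.009, 0.006, 0.061], [-0.005, -0.154, -0.988, 1.444], [0.0, 0.0, 0.0, 1.0]]
bottle [([187.0, 389.0], 0.78), ([214.0, 364.0], 0.53), ([187.0, 367.0], 0.5), ([211.0, 332.0], 0.48)]
jar [([266.0, 360.0], 0.55)]
tin [([243.0, 396.0], 0.77)]
stage [([254.0, 232.0], 0.98), ([239.0, 245.0], 0.32)]
pivot [([230.0, 273.0], 0.56)]
pin [([189.0, 262.0], 0.89)]
screen []
stand [([236.0, 246.0], 0.95)]
eyepiece [([172.0, 337.0], 0.42)]
dish [([216.0, 170.0], 0.67)]
slidebox [([260.0, 159.0], 0.64), ([213.0, 362.0], 0.38)]
driver [([254.0, 232.0], 0.69), ([208.0, 411.0], 0.57), ([218.0, 169.0], 0.31)]
tweezers [([168.0, 296.0], 0.48), ([237.0, 248.0], 0.47)]
```

View images.

View pics/s0.png

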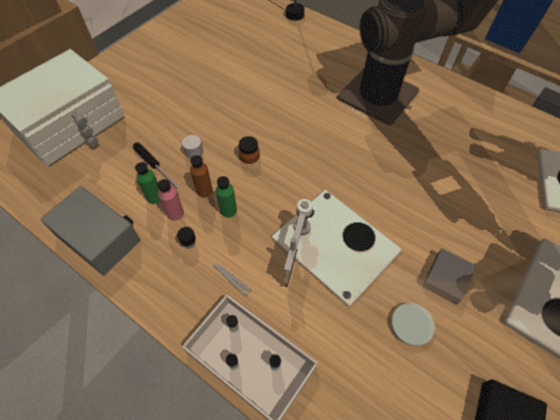

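View pics/t0.png

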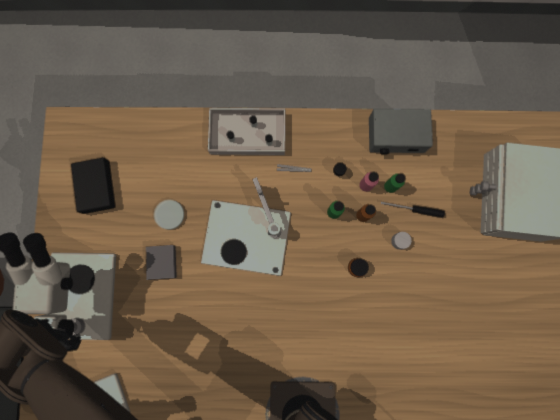

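Run:
```python
from h import *
a=ctrl.read_camera('scene');b=ctrl.read_camera('top')
def tri(p,q):
    A=[];B=[]
    M=np.zeros((3,3));r=np.zeros(3);
    for c,(v,u) in((a,p),(b,q)):
        o,d=ray(c,u,v);d=d/np.linalg.norm(d);P=np.eye(3)-np.outer(d,d);M+=P;r+=P@o
    return np.linalg.solve(M,r)
L={}
for q in['bottle','stage','pin','stand','driver','jar','tin','tweezers','eyepiece','dish','slidebox']:
    for nm,c in(('s',a),('t',b)):
        for x in ctrl.landmark_of(c,q)[:5]:
            v,u=x['centre'];z={'stage':.018,'pin':.132}.get(q,0)
            if x['conf']>.35: print(q,nm,round(x['conf'],2),np.round([v,u]),np.round(atz(c,u,v,z),3))
save(cv2.resize(a['frame'][120:310,120:420],None,fx=2.6,fy=2.6,interpolation=cv2.INTER_CUBIC),'crop1.png')
```

```text
bottle s 0.97 [188. 202.] [ 0.594 -0.194  0.   ]
bottle s 0.85 [198. 156.] [ 0.69 -0.27  0.  ]
bottle s 0.57 [212. 175.] [ 0.692 -0.198  0.   ]
bottle t 0.86 [184. 366.] [ 0.696 -0.201  0.   ]
bottle t 0.79 [213. 334.] [ 0.603 -0.096  0.   ]
bottle t 0.64 [215. 362.] [ 0.599 -0.187 -0.   ]
bottle t 0.64 [186. 390.] [ 0.692 -0.276  0.   ]
stage s 0.94 [238. 356.] [0.487 0.214 0.018]
stage t 0.56 [254. 232.] [0.47  0.219 0.018]
pin s 0.67 [244. 294.] [0.643 0.134 0.132]
pin t 0.58 [192. 262.] [0.645 0.125 0.132]
stand t 0.62 [236. 244.] [0.529 0.185 0.   ]
driver s 0.89 [167. 155.] [ 0.619 -0.347  0.   ]
driver t 0.71 [209. 409.] [ 0.62  -0.333  0.   ]
driver t 0.63 [263. 163.] [0.441 0.432 0.   ]
jar s 0.79 [154. 248.] [ 0.431 -0.168  0.   ]
jar t 0.8 [268. 358.] [ 0.434 -0.17   0.   ]
tin s 0.78 [151. 193.] [ 0.516 -0.302  0.   ]
tin t 0.54 [239. 396.] [ 0.524 -0.289  0.   ]
tweezers s 0.8 [276. 235.] [0.734 0.036 0.   ]
tweezers t 0.55 [172. 294.] [0.733 0.028 0.   ]
eyepiece s 0.84 [242. 190.] [ 0.73  -0.109 -0.   ]
eyepiece t 0.67 [172. 336.] [ 0.734 -0.104  0.   ]
dish s 0.94 [327. 414.] [0.592 0.43  0.   ]
dish t 0.83 [216. 170.] [0.59  0.417 0.   ]
slidebox s 0.76 [279. 445.] [0.446 0.436 0.   ]
slidebox t 0.68 [262. 162.] [0.446 0.437 0.   ]
```

Call:
{"fn": "servo_tool", "kwargs": {
  "increments": [
    [0.8, 0, 0, 1, 0],
    [0.8, 0, 0, 2, 0],
    [0.8, 0, 0, 3, 0],
    [0.8, 0, 0, 4, 0],
    [0.8, 0, 0, 5, 0],
    [0.8, 0, 0, 6, 0],
    [0.8, 0, 0, 7, 0],
    [0.8, 0, 0, 8, 0],
    [0.8, 0, 0, 9, 0],
    [0.8, 0, 0, 10, 0]
  ]
}}

```text
time: 3.43
eef_pos: [0.2623, 0.6212, 0.6337]
tcp_rot: [0.199, 0.98, 0.0, 0.0]
contact_force: [1.4, 1.2, 0.2]
opening: 0.796
```

View pics/crop1.png

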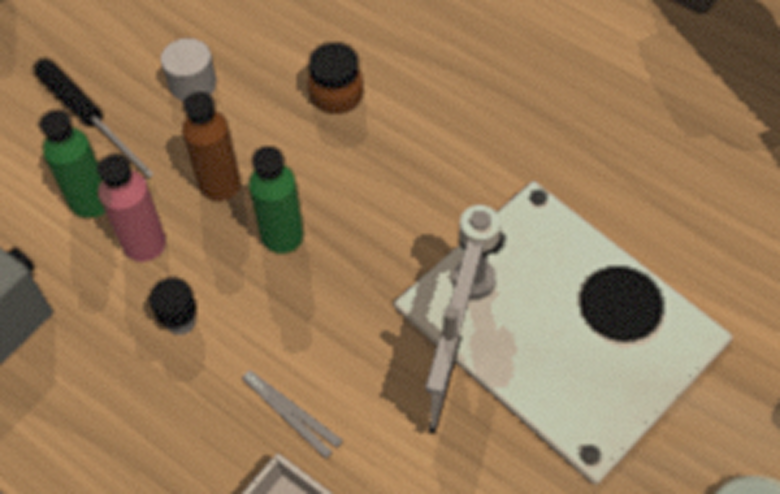

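Call:
{"fn": "servo_tool", "kwargs": {
  "increments": [
    [0.8, 1, 0, 2, 0],
    [0.8, 2, 0, 4, 0],
    [0.8, 3, 0, 6, 0],
    [0.8, 4, 0, 8, 0],
    [0.8, 5, 0, 10, 0],
    [0.8, 6, 0, 10, 0],
    [0.8, 7, 0, 10, 0],
    [0.8, 8, 0, 10, 0],
    [0.8, 9, 0, 10, 0],
    [0.8, 10, 0, 10, 0]
  ]
}}

```text
time: 4.27
eef_pos: [0.3925, 0.5224, 0.7701]
tcp_rot: [0.199, 0.98, 0.009, 0.005]
contact_force: [0.1, -0.2, 0.1]
opening: 0.801
```

Run:
```python
from h import *
s=ctrl.get_state();print(s['qpos'],s['eef_pos'],s['tcp_rot'])
```

```text
[ 0.77038592  0.5491211   0.21000443  0.00371759  2.3614279  -0.39799546] [0.39248056 0.52237772 0.77006237] [0.19853321 0.98003685 0.00941628 0.00486463]
```

Call:
{"fn": "servo_tool", "kwargs": {
  "increments": [
    [0.8, 10, 0, 10, 0],
    [0.8, 10, 0, 10, 0],
    [0.8, 10, 0, 10, 0],
    [0.8, 10, 0, 10, 0],
    [0.8, 10, 0, 10, 0],
    [0.8, 10, 0, 10, 0],
    [0.8, 10, 0, 10, 0],
    [0.8, 10, 0, 10, 0],
    [0.8, 10, 0, 10, 0],
    [0.8, 10, 0, 10, 0]
  ]
}}

```text
time: 5.1
eef_pos: [0.4961, 0.4074, 0.783]
tcp_rot: [0.199, 0.98, 0.016, 0.01]
contact_force: [0.9, 0.4, 1.5]
opening: 0.802
```

Run:
```python
from h import *
s=ctrl.get_state();print(s['qpos'],s['eef_pos'],s['tcp_rot'])
```

```text
[ 0.52551073  0.52844221  0.21064943  0.01497283  2.36516383 -0.6346416 ] [0.49610679 0.40735529 0.7830061 ] [0.19851747 0.97990606 0.01629134 0.01046533]
```

Call:
{"fn": "servo_tool", "kwargs": {
  "increments": [
    [0.72, 0.25, -1, -0.6, -1.34],
    [0.72, 0.5, -2, -1.2, -2.68],
    [0.72, 0.75, -3, -2, -4],
    [0.72, 1, -4, -3, -5.4],
    [0.72, 1.3, -5, -4, -6.7],
    [0.72, 1.6, -6, -5, -8],
    [0.72, 1.9, -7, -6, -9.4],
    [0.72, 2.2, -8, -7, -10.7],
    [0.72, 2.5, -9, -8, -12],
    [0.72, 2.5, -10, -9, -13.4]
  ]
}}

```text
time: 5.93
eef_pos: [0.5741, 0.1115, 0.5265]
tcp_rot: [0.708, 0.706, 0.008, 0.018]
contact_force: [0.2, -0.5, 0.5]
opening: 0.721
```

Call:
{"fn": "servo_tool", "kwargs": {
  "increments": [
    [0.72, 0, -1, -0.5, 0],
    [0.72, 0, -2, -1, 0],
    [0.72, 0, -3, -1.5, 0],
    [0.72, 0, -4, -2, 0],
    [0.72, 0, -4.5, -2.5, 0],
    [0.72, 0, -4.5, -3, 0],
    [0.72, 0, -4.5, -3, 0],
    [0.72, 0, -4.5, -3, 0],
    [0.72, 0, -4.5, -3, 0],
    [0.72, 0, -4.5, -3, 0]
  ]
}}

```text
time: 6.77
eef_pos: [0.5748, -0.0676, 0.4093]
tcp_rot: [0.708, 0.706, 0.009, 0.02]
contact_force: [0.3, -0.3, -0.1]
opening: 0.719
```

Run:
```python
from h import *
from scipy.spatial.transform import Rotation as R
s=ctrl.get_state();print(s['time'],s['qpos'],s['eef_pos'],R.from_quat(s['tcp_rot']).as_matrix().round(3).tolist(),s['opening'])
w=ctrl.read_camera('wrist');save(w['frame'],'w1.png');print(w['extrinsics'])
for x in ctrl.landmark_of(w,'bottle'):
    v,u=x['centre'];print(x['conf'],v,u,atz(w,u,v,0))
```

```text
6.7667 [-0.29110626 -0.0295524   1.60765934 -0.00277422  1.52033871 -0.28930308] [ 0.57477725 -0.06760303  0.40925481] [[0.002, 0.999, 0.041], [1.0, -0.001, -0.015], [-0.015, 0.041, -0.999]] 0.7192793552800485
[[ 9.99138264e-01 -1.38926808e-02  3.91116647e-02  5.69092954e-01]
 [-4.04844283e-04 -9.45535913e-01 -3.25517548e-01  1.60188415e-02]
 [ 4.15037949e-02  3.25221204e-01 -9.44726735e-01  5.50740782e-01]
 [ 0.00000000e+00  0.00000000e+00  0.00000000e+00  1.00000000e+00]]
0.92 164.4 290.9 [ 0.60908317 -0.09630166  0.        ]
0.79 260.0 333.0 [ 0.68838301 -0.2748296   0.        ]
0.7 217.7 283.8 [ 0.59756378 -0.19034698  0.        ]
```

Call:
{"fn": "servo_tool", "kwargs": {
  "increments": [
    [0.72, 0.2, -0.8, -0.5, 0],
    [0.72, 0.4, -1.6, -1, 0],
    [0.72, 0.56, -2.4, -1.7, 0],
    [0.72, 0.56, -3.05, -2.4, 0],
    [0.72, 0.56, -3.05, -3.3, 0],
    [0.72, 0.56, -3.05, -4.2, 0],
    [0.72, 0.56, -3.05, -5.1, 0],
    [0.72, 0.56, -3.05, -6, 0],
    [0.72, 0.56, -3.05, -6.4, 0],
    [0.72, 0.56, -3.05, -6.4, 0]
  ]
}}

```text
time: 7.7
eef_pos: [0.5946, -0.1877, 0.1476]
tcp_rot: [0.707, 0.707, 0.007, 0.015]
contact_force: [-0.8, 0.4, 0.1]
opening: 0.719
```

Run:
```python
from h import *
s=ctrl.get_state();print(s['time'],s['eef_pos'],s['opening'])
w=ctrl.read_camera('wrist');save(w['frame'],'w2.png')
a=ctrl.read_camera('scene');save(cv2.resize(a['frame'][90:310,60:420],None,fx=2.2,fy=2.2),'s2.png')
```

```text
7.7 [ 0.59462453 -0.18766952  0.1475589 ] 0.7190793645647274
```

View pics/s2.png

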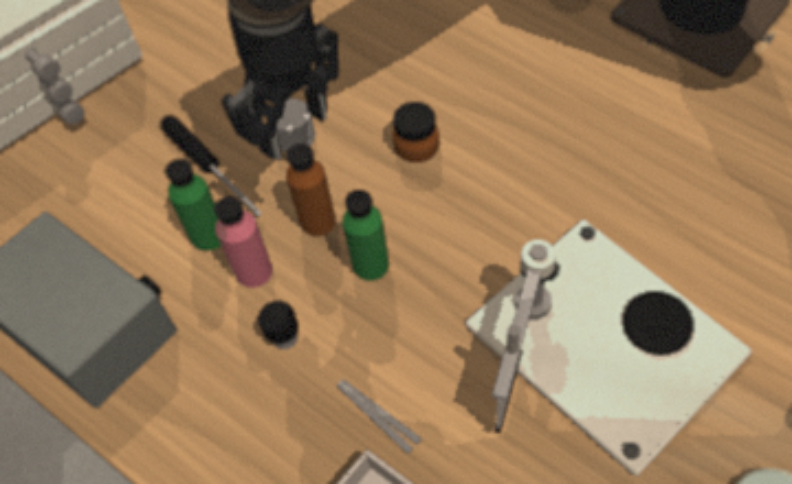

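Call:
{"fn": "servo_tool", "kwargs": {
  "increments": [
    [0.72, 0.06, -0.06, -0.6, 0],
    [0.72, 0.06, -0.06, -1.2, 0],
    [0.72, 0.06, -0.06, -1.8, 0],
    [0.72, 0.06, -0.06, -2.12, 0],
    [0.72, 0.06, -0.06, -2.12, 0],
    [0.3, 0.06, -0.06, -2.12, 0],
    [0.3, 0.06, -0.06, -2.12, 0],
    [0.3, 0.06, -0.06, -2.12, 0],
    [0.3, 0.06, -0.06, -2.12, 0],
    [0.3, 0.06, -0.06, -2.12, 0]
  ],
  "grip_force": 30
}}

```text
time: 8.63
eef_pos: [0.6017, -0.1925, 0.0714]
tcp_rot: [0.707, 0.707, 0.01, 0.022]
contact_force: [-0.1, 1.1, 5.0]
opening: 0.508
```

Call:
{"fn": "servo_tool", "kwargs": {
  "increments": [
    [0.3, 0, 0, 0.6, 0],
    [0.3, 0, 0, 1.6, 0],
    [0.3, 0, 0, 2.6, 0],
    [0.3, 0, 0, 3.6, 0],
    [0.3, 0, 0, 4.5, 0],
    [0.3, 0, 0, 5, 0],
    [0.3, -0.3, 0.5, 5, 0],
    [0.3, -0.8, 1, 5, 0],
    [0.3, -1.1, 1.5, 5, 0],
    [0.3, -1.4, 2, 5, 0]
  ]
}}

```text
time: 9.47
eef_pos: [0.5444, -0.1116, 0.2707]
tcp_rot: [0.707, 0.706, 0.01, 0.021]
contact_force: [-0.1, 0.6, -2.2]
opening: 0.508
```

Call:
{"fn": "servo_tool", "kwargs": {
  "increments": [
    [0.3, -0.4, 0.8, -0.5, 0],
    [0.3, -0.8, 1.6, -1.2, 0],
    [0.3, -1.2, 2.4, -2, 0],
    [0.3, -1.6, 3.2, -2.8, 0],
    [0.3, -1.86, 3.54, -3.5, 0],
    [0.3, -1.86, 3.54, -4, 0],
    [0.3, -1.86, 3.54, -4.4, 0],
    [0.3, -1.86, 3.54, -4.64, 0],
    [0.3, -1.86, 3.54, -4.64, 0],
    [0.3, -1.86, 3.54, -4.64, 0]
  ]
}}

```text
time: 10.3
eef_pos: [0.4704, 0.0297, 0.0855]
tcp_rot: [0.708, 0.706, 0.01, 0.021]
contact_force: [0.3, -1.0, -1.6]
opening: 0.506
```

Run:
```python
from h import *
s=ctrl.get_state();print(s['time'],s['eef_pos'],s['tcp_rot'],s['contact_force'],s['opening'])
w=ctrl.read_camera('wrist');a=ctrl.read_camera('scene');b=ctrl.read_camera('top')
o=np.hstack([cv2.resize(a['frame'][90:300,200:420],(420,400)),cv2.resize(w['frame'],(380,400))])
save(o,'c3.png')
for c in(a,b):
  for q,z in(('stand',0),('stage',.018),('pin',.132)):
    for x in ctrl.landmark_of(c,q)[:1]: print(q,x['conf'],atz(c,x['centre'][1],x['centre'][0],z).round(3))
```

```text
10.3 [0.47037725 0.02972118 0.08545468] [0.70758604 0.70623847 0.00955971 0.0213969 ] [ 0.32884396 -0.9880333  -1.61122117] 0.5055914030227021
stand 0.63 [0.531 0.176 0.   ]
stage 0.61 [0.482 0.218 0.018]
pin 0.8 [0.652 0.127 0.132]
stand 0.83 [0.522 0.179 0.   ]
stage 0.61 [0.474 0.216 0.018]
pin 0.92 [0.647 0.131 0.132]
```

View pics/c3.png

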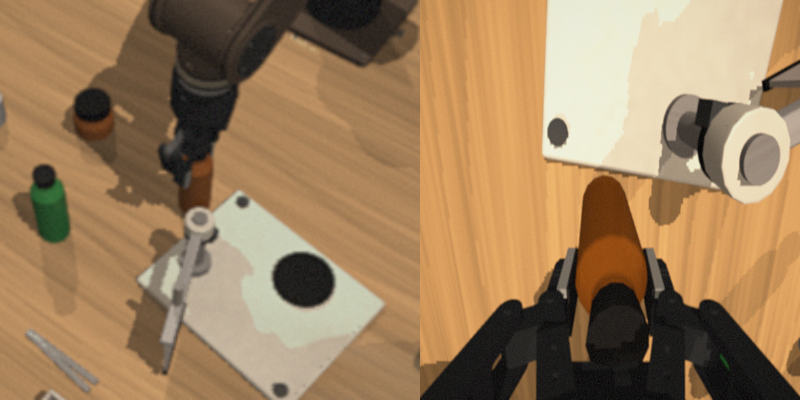

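Call:
{"fn": "servo_tool", "kwargs": {
  "increments": [
    [0.3, 0, 0, -0.2, 0],
    [0.3, 0, 0, -0.35, 0],
    [0.3, 0, 0, -0.45, 0],
    [0.3, 0, 0, -0.5, 0],
    [0.3, 0, 0, -0.5, 0],
    [0.3, 0, 0, -0.5, 0],
    [0.3, 0, -0.1, -0.48, 0],
    [0.3, 0, -0.3, -0.45, 0],
    [0.3, 0, -0.45, -0.42, 0],
    [0.3, 0, -0.6, -0.4, 0]
  ],
  "grip_force": 20
}}

```text
time: 11.58
eef_pos: [0.4704, 0.0062, 0.0714]
tcp_rot: [0.707, 0.706, 0.01, 0.021]
contact_force: [-4.3, 1.6, 7.0]
opening: 0.508
```

Run:
```python
from h import *
s=ctrl.get_state();print(s['time'],s['eef_pos'],s['tcp_rot'],s['contact_force'],s['wrist_torque'],s['opening'])
w=ctrl.read_camera('wrist');a=ctrl.read_camera('scene')
o=np.hstack([cv2.resize(a['frame'][90:300,200:420],(420,400)),cv2.resize(w['frame'],(380,400))])
save(o,'c4.png')
```

```text
11.5833 [0.47037637 0.00621068 0.07135051] [0.70747276 0.70637586 0.00961657 0.02056594] [-4.34579644  1.58593446  6.97505482] [0.42319646 1.05061808 0.07040687] 0.5081035405170713
```

View pics/c4.png

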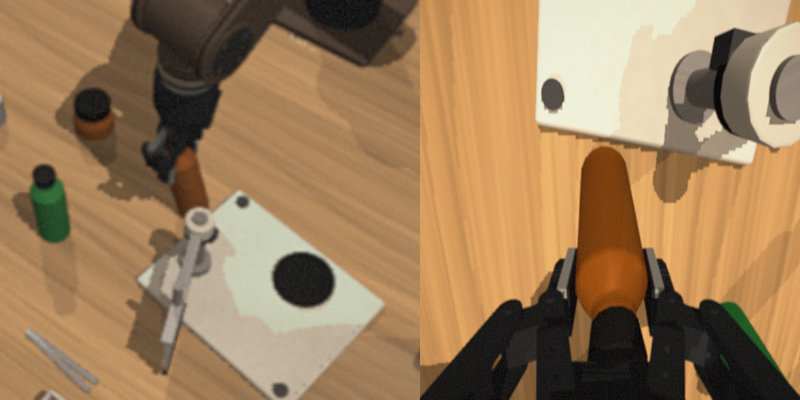

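Call:
{"fn": "servo_tool", "kwargs": {
  "increments": [
    [0.3, 0, -0.3, -0.06, 0],
    [0.3, 0, -0.6, -0.14, 0],
    [0.3, 0, -0.88, -0.23, 0],
    [0.3, 0, -1.15, -0.35, 0],
    [0.3, 0, -1.4, -0.52, 0],
    [0.3, 0, -1.63, -0.72, 0],
    [0.3, 0, -1.83, -0.95, 0],
    [0.3, 0, -1.98, -1.2, 0],
    [0.3, 0, -2.1, -1.42, 0],
    [0.3, 0, -2.2, -1.62, 0]
  ]
}}

```text
time: 12.52
eef_pos: [0.4702, -0.0827, 0.005]
tcp_rot: [0.708, 0.706, 0.009, 0.02]
contact_force: [-0.6, 1.5, 0.3]
opening: 0.506
```

Run:
```python
from h import *
s=ctrl.get_state();print(s['time'],s['eef_pos'],s['tcp_rot'],s['contact_force'],s['wrist_torque'],s['opening'])
w=ctrl.read_camera('wrist');a=ctrl.read_camera('scene')
o=np.hstack([cv2.resize(a['frame'][90:300,200:420],(420,400)),cv2.resize(w['frame'],(380,400))])
save(o,'c5.png')
```

```text
12.5167 [ 0.47023743 -0.08271847  0.00501818] [0.70804943 0.70580502 0.00945043 0.02039516] [-0.59379629  1.45935391  0.25522029] [ 0.33777744 -0.01303352 -0.06081932] 0.50609169958614
```

View pics/c5.png

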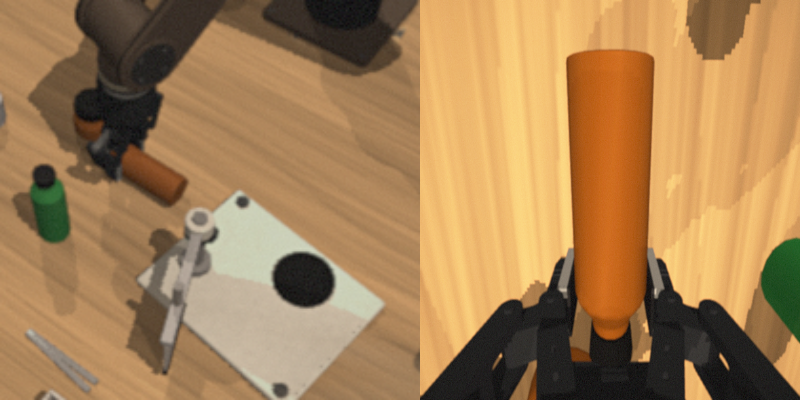

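Call:
{"fn": "servo_tool", "kwargs": {
  "increments": [
    [0.6, 0, 0, 0, 0],
    [0.6, 0, 0, 0, 0],
    [0.6, 0, 0.4, 0, 0],
    [0.6, 0, 0.9, 0, 0],
    [0.6, 0, 1.4, 0, 0],
    [0.6, 0, 1.8, 0, 0],
    [0.6, 0, 2.0, 0, 0],
    [0.49, 0, 2.0, 0, 0],
    [0.49, 0, 2.0, 0, 0],
    [0.49, 0, 2.0, 0, 0]
  ]
}}

```text
time: 13.45
eef_pos: [0.4703, -0.0029, 0.0053]
tcp_rot: [0.708, 0.706, 0.009, 0.02]
contact_force: [-0.6, 2.3, 2.4]
opening: 0.5
```

Call:
{"fn": "servo_tool", "kwargs": {
  "increments": [
    [0.49, 0, 0, 0, 0],
    [0.49, 0, 0, 0.5, 0],
    [0.49, 0, 0, 1.2, 0],
    [0.49, 0, 0, 2, 0],
    [0.49, 0, 0, 3, 0],
    [0.49, 0, 0, 4, 0],
    [0.49, 0, 0, 4, 0],
    [0.49, 0, 0, 4, 0],
    [0.49, 0, 0, 4, 0],
    [0.49, 0, 0, 4, 0]
  ]
}}

```text
time: 14.28
eef_pos: [0.4685, -0.0029, 0.1626]
tcp_rot: [0.708, 0.706, 0.008, 0.018]
contact_force: [0.2, 0.9, -1.8]
opening: 0.507
```

```bash
cat >> h.py <<'E'
def shape():
    P=[]
    for z,r in((0,.022),(.05,.022),(.095,.022),(.105,.012),(.113,.015),(.13,.015)):
        for t in np.linspace(0,6.283,24): P.append([r*np.cos(t),r*np.sin(t),z])
    return np.array(P)
def fit(c,grip,hs,tilts,yaw=-np.pi/2):
    """bottle pivoted about the jaw axis at grip; tilt from upright, neck toward yaw; returns best (score,h,tilt)"""
    out=[]
    m=max(ctrl.masks_of(c,'bottle'),key=lambda x:-abs(np.argwhere(x['region'])[:,::-1].mean(0)-proj(c,grip)[0]).sum())['region']
    S=shape()
    for h in hs:
        for t in tilts:
            ax=np.array([np.sin(t)*np.cos(yaw),np.sin(t)*np.sin(yaw),np.cos(t)]);ex=np.array([-np.sin(yaw),np.cos(yaw),0]);ey=np.cross(ax,ex)
            Q=S[:,:1]*ex+S[:,1:2]*ey+(S[:,2:]-h)*ax+grip
            im=np.zeros(m.shape,np.uint8);cv2.fillConvexPoly(im,cv2.convexHull(proj(c,Q).astype(np.float32)).astype(np.int32),1)
            im=im>0;out.append(((m&~im).sum()+.3*(im&~m).sum(),round(h,3),round(np.degrees(t))))
    return m.sum(),sorted(out)[:3]
E
python3 - <<'E'
from h import *
s=ctrl.get_state();print(s['time'],s['eef_pos'],s['contact_force'],s['wrist_torque'],s['opening'])
g=s['eef_pos']+[0,0,.0187]
a=ctrl.read_camera('scene');b=ctrl.read_camera('top')
for c in(a,b): print(fit(c,g,np.arange(0,.04,.01),np.radians(np.arange(60,200,10))))
save(cv2.resize(a['frame'][90:300,180:460],(800,600)),'c6.png')
E
```

```text
14.2833 [ 0.46845856 -0.00293373  0.16256116] [ 0.18102763  0.8976691  -1.82039247] [ 0.08407152 -0.04358925  0.0124565 ] 0.5068760899602592
(np.int64(525), [(np.float64(178.29999999999998), np.float64(0.02), 90), (np.float64(209.6), np.float64(0.01), 90), (np.float64(234.5), np.float64(0.01), 100)])
(np.int64(128), [(np.float64(196.2), np.float64(0.0), 110), (np.float64(204.9), np.float64(0.0), 100), (np.float64(205.1), np.float64(0.0), 180)])
```

Call:
{"fn": "servo_tool", "kwargs": {
  "increments": [
    [0.49, 0, 0, -0.5, 0],
    [0.49, 0, 0, -1, 0],
    [0.49, 0, 0, -1.4, 0],
    [0.49, 0, 0, -1.5, 0],
    [0.494, 0, 0, -1.5, 0],
    [0.496, 0, 0, -1.5, 0],
    [0.498, 0, 0, -1.5, 0],
    [0.499, 0, 0, -1.5, 0],
    [0.5, 0, 0, -1.5, 0],
    [0.5, 0, 0, -1.5, 0]
  ]
}}

```text
time: 15.32
eef_pos: [0.4698, -0.0029, 0.1043]
tcp_rot: [0.708, 0.706, 0.009, 0.019]
contact_force: [-0.8, -0.4, -3.1]
opening: 0.504
```

Run:
```python
from h import *
s=ctrl.get_state();print(s['time'],s['eef_pos'],s['contact_force'],s['wrist_torque'],s['opening'])
```

```text
15.3167 [ 0.46978597 -0.0028575   0.10427817] [-0.83810124 -0.39305135 -3.05270402] [ 0.12182156  0.01459057 -0.04168512] 0.5038617220556778
```

View pics/c6.png

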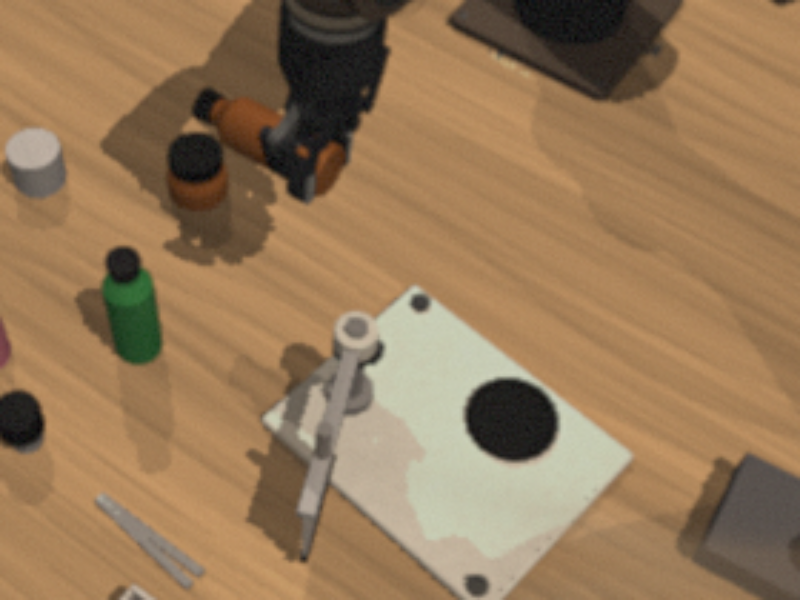

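Call:
{"fn": "servo_tool", "kwargs": {
  "increments": [
    [0.501, 0, 0, 0, 0],
    [0.502, 0, 0, 0, 0],
    [0.503, 0, 0, 0, 0],
    [0.503, 0, 0, 0, 0],
    [0.504, 0, 0, 0, 0],
    [0.504, 0, 0, 0, 0],
    [0.505, 0, 0, 0, 0],
    [0.505, 0, 0, 0, 0],
    [0.505, 0, 0, 0, 0],
    [0.505, 0, 0, 0, 0]
  ]
}}

```text
time: 16.15
eef_pos: [0.4698, -0.0029, 0.1042]
tcp_rot: [0.708, 0.706, 0.009, 0.019]
contact_force: [0.8, -0.2, -1.5]
opening: 0.506
```

Run:
```python
from h import *
s=ctrl.get_state();print(s['time'],s['eef_pos'],s['contact_force'],s['wrist_torque'],s['opening'])
g=s['eef_pos']+[0,0,.0187]
a=ctrl.read_camera('scene')
print(fit(a,g,[.02,.03],np.radians(np.arange(60,200,10))))
```

```text
16.15 [ 0.46975703 -0.0028698   0.10422891] [ 0.80594812 -0.19910134 -1.48544347] [ 0.11752388  0.00910556 -0.02076613] 0.5056906355283644
(np.int64(493), [(np.float64(168.5), 0.02, 90), (np.float64(207.4), 0.02, 100), (np.float64(230.4), 0.03, 90)])
```

Call:
{"fn": "servo_tool", "kwargs": {
  "increments": [
    [0.506, 0, 0, 0, 0],
    [0.506, 0, 0, 0, 0],
    [0.507, 0, 0, 0, 0],
    [0.507, 0, 0, 0, 0],
    [0.508, 0, 0, 0, 0],
    [0.508, 0, 0, 0, 0],
    [0.508, 0, 0, 0, 0],
    [0.509, 0, 0, 0, 0],
    [0.509, 0, 0, 0, 0],
    [0.509, 0, 0, 0, 0]
  ]
}}

```text
time: 17.08
eef_pos: [0.4701, -0.0029, 0.1047]
tcp_rot: [0.708, 0.706, 0.009, 0.02]
contact_force: [-0.5, 1.3, 0.9]
opening: 0.507
```

Run:
```python
from h import *
s=ctrl.get_state();print(s['time'],s['eef_pos'],s['contact_force'],s['wrist_torque'],s['opening'])
g=s['eef_pos']+[0,0,.0187]
a=ctrl.read_camera('scene')
print(fit(a,g,[.02,.03],np.radians(np.arange(60,200,10))))
```

```text
17.0833 [ 0.47006909 -0.00291356  0.10466124] [-0.53857368  1.27247869  0.94921965] [0.09973002 0.17077754 0.02424623] 0.5074942745425527
(np.int64(380), [(np.float64(128.89999999999998), 0.02, 170), (np.float64(164.7), 0.03, 170), (np.float64(224.7), 0.02, 180)])
```

Call:
{"fn": "servo_tool", "kwargs": {
  "increments": [
    [0.45, 0, 0, 0, 0],
    [0.4, 0, 0, 0, 0],
    [0.3, 0, 0, 0, 0],
    [0.3, 0, 0, 0, 0],
    [0.3, 0, 0, 0.2, 0],
    [0.3, 0, 0, 0.5, 0],
    [0.3, 0, 0, 0.8, 0],
    [0.3, 0, 0, 1, 0],
    [0.3, 0, 0, 1, 0],
    [0.3, 0, 0, 1, 0]
  ]
}}

```text
time: 18.02
eef_pos: [0.4702, -0.003, 0.1449]
tcp_rot: [0.708, 0.706, 0.009, 0.02]
contact_force: [-0.8, 0.1, -2.7]
opening: 0.505
```

Run:
```python
from h import *
s=ctrl.get_state();print(s['time'],s['eef_pos'],s['contact_force'],s['wrist_torque'],s['opening'])
g=s['eef_pos']+[0,0,.0187]
a=ctrl.read_camera('scene');w=ctrl.read_camera('wrist')
print(fit(a,g,[.01,.02,.03,.04],np.radians(np.arange(60,250,10))))
o=np.hstack([cv2.resize(a['frame'][60:270,180:400],(420,400)),cv2.resize(w['frame'],(380,400))])
save(o,'c7.png')
```

```text
18.0167 [ 0.47019128 -0.00298236  0.14485022] [-0.83533865  0.13671155 -2.66259339] [ 0.01934307  0.03817751 -0.01465798] 0.5053949081010817
(np.int64(486), [(np.float64(119.6), 0.01, 170), (np.float64(145.3), 0.02, 170), (np.float64(191.8), 0.03, 170)])
```

View pics/c7.png

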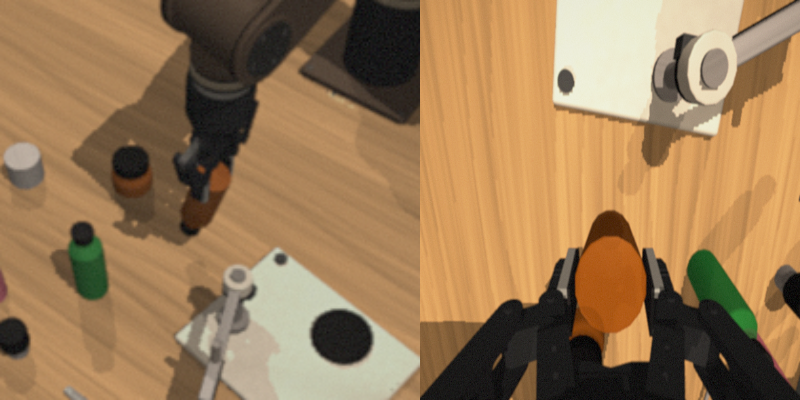

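Call:
{"fn": "servo_tool", "kwargs": {
  "increments": [
    [0.3, 0.4, 0.3, -0.2, 0],
    [0.3, 0.8, 0.6, -0.4, 0],
    [0.3, 1.25, 0.82, -0.7, 0],
    [0.3, 1.25, 0.82, -0.9, 0],
    [0.3, 1.25, 0.82, -1.1, 0],
    [0.3, 1.25, 0.82, -1.25, 0],
    [0.3, 1.25, 0.75, -1.3, 0],
    [0.3, 1.25, 0.6, -1.3, 0],
    [0.3, 1.25, 0.45, -1.3, 0],
    [0.3, 1.25, 0.3, -1.3, 0]
  ]
}}

```text
time: 19.0
eef_pos: [0.526, 0.0081, 0.1018]
tcp_rot: [0.708, 0.706, 0.013, 0.025]
contact_force: [-5.4, 0.7, 29.9]
opening: 0.508
```

Run:
```python
from h import *
s=ctrl.get_state();print(s['time'],s['eef_pos'],s['contact_force'],s['wrist_torque'],s['opening'])
g=s['eef_pos']+[0,0,.0187]
a=ctrl.read_camera('scene')
print(fit(a,g,[.005,.015,.025],np.radians(np.arange(130,250,5))))
```

```text
19.0 [0.52596615 0.00807643 0.10179919] [-5.3505009   0.68775497 29.86565626] [ 0.29988338  1.15862547 -0.04230631] 0.5083018976294955
(np.int64(455), [(np.float64(119.7), 0.005, 180), (np.float64(122.39999999999999), 0.015, 180), (np.float64(134.2), 0.005, 185)])
```

Call:
{"fn": "servo_tool", "kwargs": {
  "increments": [
    [0.3, 0, -0.4, -0.07, 0],
    [0.3, 0, -0.79, -0.08, 0],
    [0.3, 0, -1.15, -0.16, 0],
    [0.3, 0, -1.55, -0.28, 0],
    [0.3, 0, -1.9, -0.46, 0],
    [0.3, 0, -2.23, -0.68, 0],
    [0.3, 0, -2.62, -1.04, 0],
    [0.3, 0, -2.95, -1.46, 0],
    [0.3, 0, -3.18, -1.92, 0],
    [0.3, 0, -3.34, -2.38, 0]
  ]
}}

```text
time: 19.93
eef_pos: [0.5285, -0.1296, 0.0085]
tcp_rot: [0.709, 0.704, 0.014, 0.029]
contact_force: [0.9, -1.5, 4.0]
opening: 0.506
```

Run:
```python
from h import *
s=ctrl.get_state();print(s['time'],s['eef_pos'],s['contact_force'],s['wrist_torque'],s['opening'])
g=s['eef_pos']+[0,0,.0187]
a=ctrl.read_camera('scene');w=ctrl.read_camera('wrist')
print(fit(a,g,[.005,.015,.025],np.radians(np.arange(60,250,10)),np.pi/2))
o=np.hstack([cv2.resize(a['frame'][60:270,180:400],(420,400)),cv2.resize(w['frame'],(380,400))])
save(o,'c8.png')
```

```text
19.9333 [ 0.52846087 -0.12957364  0.00852949] [ 0.94257556 -1.46687818  3.95656227] [-0.01363935 -0.37816853 -0.20430552] 0.505832328214898
(np.int64(684), [(np.float64(97.89999999999999), 0.005, 90), (np.float64(122.2), 0.005, 100), (np.float64(130.0), 0.015, 90)])
```

View pics/c8.png

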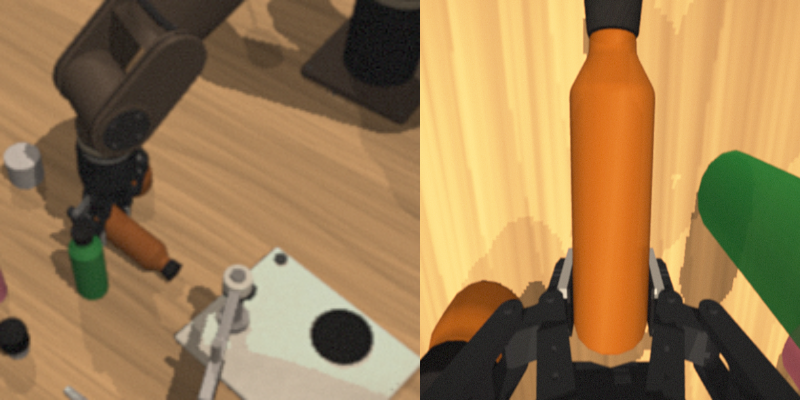

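Call:
{"fn": "servo_tool", "kwargs": {
  "increments": [
    [0.6, 0, 0, 0, 0],
    [0.6, 0, 0, 0, 0],
    [0.6, 0, 0.4, 0, 0],
    [0.6, 0, 0.9, 0, 0],
    [0.6, 0, 1.4, 0, 0],
    [0.6, 0, 1.85, 0, 0],
    [0.6, 0, 2.05, 0, 0],
    [0.49, 0, 2.05, 0, 0],
    [0.49, 0, 2.05, 0, 0],
    [0.49, 0, 2.05, 0, 0]
  ]
}}

```text
time: 20.92
eef_pos: [0.5255, -0.0455, 0.0064]
tcp_rot: [0.709, 0.705, 0.012, 0.024]
contact_force: [-0.5, 1.9, 1.8]
opening: 0.492
```

Call:
{"fn": "servo_tool", "kwargs": {
  "increments": [
    [0.49, 0, 0, 0, 0],
    [0.49, 0, 0, 0.5, 0],
    [0.49, 0, 0, 1.2, 0],
    [0.49, 0, 0, 2, 0],
    [0.49, 0, 0, 2.6, 0],
    [0.49, 0, 0, 2.8, 0],
    [0.495, 0, 0, 2.8, 0],
    [0.498, 0, 0, 2.8, 0],
    [0.5, 0, 0, 2.8, 0],
    [0.502, 0, 0, 2.8, 0]
  ]
}}

```text
time: 21.75
eef_pos: [0.5239, -0.0452, 0.1158]
tcp_rot: [0.709, 0.705, 0.011, 0.022]
contact_force: [-0.6, 0.1, -0.3]
opening: 0.508
```

Run:
```python
from h import *
s=ctrl.get_state();print(s['time'],s['eef_pos'],s['contact_force'],s['wrist_torque'],s['opening'])
g=s['eef_pos']+[0,0,.0137]
a=ctrl.read_camera('scene')
print(fit(a,g,[.08,.09,.1],np.radians(np.arange(-60,140,10)),np.pi/2))
```

```text
21.75 [ 0.52385346 -0.0452438   0.11581423] [-0.64423898  0.08294572 -0.32524507] [ 0.04333873  0.03185334 -0.01830529] 0.5077106697957017
(np.int64(502), [(np.float64(100.39999999999999), 0.1, 0), (np.float64(163.2), 0.09, 0), (np.float64(182.89999999999998), 0.1, -10)])
```

Call:
{"fn": "servo_tool", "kwargs": {
  "increments": [
    [0.3, 0, 0, 0, 0],
    [0.3, 0, 0, 0, 0],
    [0.3, 0, 0, 0, 0],
    [0.3, 0, 0, 0.5, 0],
    [0.3, 0, 0, 1, 0],
    [0.3, 0, 0, 1.5, 0],
    [0.3, 0, 0, 2, 0],
    [0.3, 0, 0, 2, 0],
    [0.3, 0, 0, 2, 0],
    [0.3, 0, 0, 2, 0]
  ],
  "grip_force": 35
}}

```text
time: 22.68
eef_pos: [0.5238, -0.0451, 0.1952]
tcp_rot: [0.709, 0.705, 0.011, 0.022]
contact_force: [-0.6, 0.2, -2.7]
opening: 0.318
```

Run:
```python
from h import *
s=ctrl.get_state();print(s['time'],s['eef_pos'],s['contact_force'],s['wrist_torque'],s['opening'],s['tcp_rot'])
g=s['eef_pos']+[0,0,.0137]
a=ctrl.read_camera('scene');b=ctrl.read_camera('top');w=ctrl.read_camera('wrist')
print(fit(a,g,np.arange(.075,.125,.005),np.radians(np.arange(-30,31,5)),np.pi/2))
save(np.hstack([cv2.resize(a['frame'][60:270,180:400],(420,400)),cv2.resize(w['frame'],(380,400))]),'c9.png')
for c in(a,b):
  for q,z in(('stage',.018),('stand',0)):
    for x in ctrl.landmark_of(c,q)[:1]: print(q,x['conf'],atz(c,x['centre'][1],x['centre'][0],z).round(4))
  m=ctrl.masks_of(c,'stage')
  f=c['frame'].astype(int)
  # black disc blob near predicted stage
  u,v=proj(c,[.478,.217,.018])[0].astype(int)
  bl=((f.sum(2)<130)).astype(np.uint8);n,l,st,ce=cv2.connectedComponentsWithStats(bl)
  k=l[v,u]; print('blob',st[k],ce[k],atz(c,*ce[k],.018).round(4))
```

```text
22.6833 [ 0.5238382  -0.04512676  0.19520447] [-0.60613904  0.19515391 -2.72331452] [0.01994457 0.04020918 0.02737191] 0.31802018056581466 [0.70897816 0.70479305 0.01090232 0.02231284]
(np.int64(609), [(np.float64(127.7), np.float64(0.12), -5), (np.float64(150.2), np.float64(0.115), -5), (np.float64(158.89999999999998), np.float64(0.12), -10)])
stage 0.97 [0.4797 0.2167 0.018 ]
stand 0.64 [0.518  0.1754 0.    ]
blob [344 223  30  28 654] [358.50611621 236.40672783] [0.4804 0.2166 0.018 ]
stage 0.84 [0.4758 0.2172 0.018 ]
stand 0.59 [0.515  0.1762 0.    ]
blob [222 240  24  24 443] [233.44469526 251.58239278] [0.4786 0.2134 0.018 ]
```

View pics/c9.png

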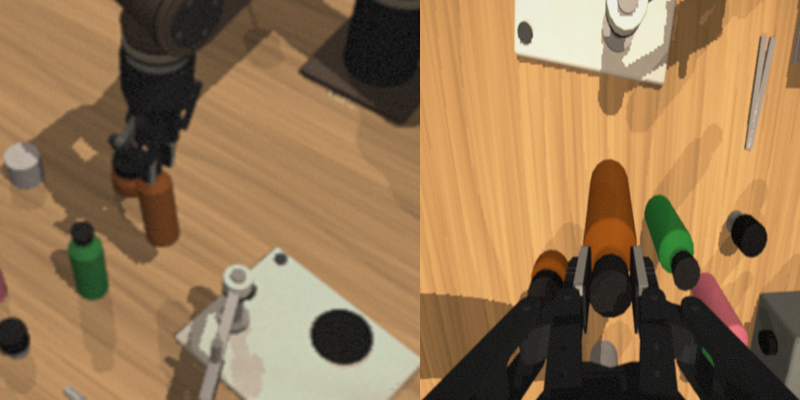

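Call:
{"fn": "servo_tool", "kwargs": {
  "increments": [
    [0.2, -0.7, 0.3, 0.6, 0],
    [0.2, -1.4, 0.9, 1.2, 0],
    [0.2, -1.9, 1.6, 1.6, 0],
    [0.2, -1.9, 2.5, 1.6, 0],
    [0.2, -1.9, 3.4, 1.6, 0],
    [0.2, -1.7, 4.3, 1.6, 0],
    [0.2, -1.4, 5.2, 1.2, 0],
    [0.2, -1.1, 5.9, 0.8, 0],
    [0.2, -1.1, 6.3, 0.4, 0],
    [0.2, -1.1, 6.3, 0, 0]
  ]
}}

```text
time: 24.02
eef_pos: [0.4809, 0.2099, 0.1962]
tcp_rot: [0.708, 0.706, 0.012, 0.023]
contact_force: [-0.7, -0.8, -1.9]
opening: 0.315
```

```bash
cat >> h.py <<'E'
def axisfit(a,b,g,r=.03):
    """fit the foot position and lean of a hanging bottle to the masks of two views"""
    from scipy.optimize import minimize
    S=shape();T=[]
    for c in(a,b):
        m=min(ctrl.masks_of(c,'bottle'),key=lambda x:abs(np.argwhere(x['region'])[:,::-1].mean(0)-proj(c,g-[0,0,.06])[0]).sum())['region'];T.append(m)
    def cost(p):
        ax=np.array([p[3],p[4],1]);ax/=np.linalg.norm(ax);ex=np.cross([0,1,0],ax);ex/=np.linalg.norm(ex);ey=np.cross(ax,ex)
        Q=S[:,:1]*ex+S[:,1:2]*ey+S[:,2:]*ax+p[:3];t=0
        for c,m in zip((a,b),T):
            im=np.zeros(m.shape,np.uint8);cv2.fillConvexPoly(im,np.round(cv2.convexHull(proj(c,Q).astype(np.float32))*16).astype(np.int32),1,shift=4)
            im=im>0;t+=((m&~im).sum()+.35*(im&~m).sum())
        return t
    best=None
    for h in(.095,.105,.115):
        x0=np.r_[g-[0,0,h],0,0]
        sim=np.vstack([x0]+[x0+d for d in np.diag([.012,.012,.012,.12,.12])])
        q=minimize(cost,x0,method='Nelder-Mead',options=dict(initial_simplex=sim,maxiter=400,xatol=1e-4))
        if best is None or q.fun<best.fun: best=q
    return best.fun,best.x.round(4),[int(m.sum()) for m in T]
E
python3 - <<'E'
from h import *
s=ctrl.get_state();print(s['time'],s['eef_pos'],s['contact_force'],s['opening'],s['tcp_rot'])
g=s['eef_pos']+[0,0,.0137]
a=ctrl.read_camera('scene');b=ctrl.read_camera('top');print(axisfit(a,b,g))
w=ctrl.read_camera('wrist');save(w['frame'],'w10.png');save(a['frame'],'s10.png')
for n,c in(('s',a),('t',b),('w',w)):
  print(n,[(np.round(x['centre']),round(x['conf'],2)) for x in ctrl.landmark_of(c,'bottle')], proj(c,[.479,.216,.018]).round())
E
```

```text
24.0167 [0.4809356  0.20985624 0.19624624] [-0.73048945 -0.83363548 -1.93084998] 0.31540166350301785 [0.70772806 0.70600537 0.01238422 0.02289198]
(np.float64(404.3), array([ 0.4825,  0.2227,  0.0838,  0.1238, -0.0888]), [644, 222])
s [(array([228., 363.]), 0.88), (array([210., 227.]), 0.79), (array([199., 157.]), 0.77), (array([209., 175.]), 0.65)] [[359. 236.]]
t [(array([184., 388.]), 0.65), (array([185., 364.]), 0.57), (array([213., 337.]), 0.52)] [[233. 251.]]
w [(array([188., 278.]), 0.73), (array([396., 370.]), 0.52)] [[270. 173.]]
```

```bash
cat >> h.py <<'E'
def foot(cs,near):
    M=np.zeros((3,3));r=np.zeros(3);k=0
    for c in cs:
        L=ctrl.landmark_of(c,'bottle');p=proj(c,near)[0]
        L=[x for x in L if np.hypot(*(np.array(x['centre'])[::-1]-p))<25]
        if L:
            o,d=ray(c,L[0]['centre'][1],L[0]['centre'][0]);d/=np.linalg.norm(d);P=np.eye(3)-np.outer(d,d);M+=P;r+=P@o;k+=1
    return k,np.linalg.solve(M,r).round(4)
E
python3 - <<'E'
from h import *
a=ctrl.read_camera('scene');w=ctrl.read_camera('wrist');print(foot((a,w),[.4825,.2227,.084]))
a=ctrl.read_camera('scene');w=ctrl.read_camera('wrist');print(foot((a,w),[.4825,.2227,.084]))
for c in (a,w): print([np.round(x['centre']) for x in ctrl.landmark_of(c,'stage')[:2]])
E
```

```text
(2, array([0.4842, 0.2141, 0.0818]))
(2, array([0.4859, 0.2126, 0.0688]))
[array([236., 358.])]
[array([174., 268.])]
```

Call:
{"fn": "servo_tool", "kwargs": {
  "increments": [
    [0.2, -0.1, 0, -0.4, 0],
    [0.2, -0.1, 0, -0.8, 0],
    [0.2, -0.1, 0, -1.0, 0],
    [0.2, -0.1, 0, -1.1, 0],
    [0.2, -0.1, 0, -1.2, 0],
    [0.2, -0.1, 0, -1.3, 0],
    [0.2, -0.1, 0, -1.35, 0],
    [0.2, -0.1, 0, -1.4, 0],
    [0.2, -0.1, 0, -1.4, 0],
    [0.2, -0.1, 0, -1.4, 0]
  ]
}}

```text
time: 25.75
eef_pos: [0.4769, 0.2067, 0.141]
tcp_rot: [0.709, 0.705, 0.012, 0.023]
contact_force: [0.4, -0.5, -1.6]
opening: 0.315
```

Run:
```python
from h import *
s=ctrl.get_state();print(s['time'],s['eef_pos'],s['contact_force'],s['wrist_torque'],s['opening'])
a=ctrl.read_camera('scene');b=ctrl.read_camera('top');w=ctrl.read_camera('wrist');print(foot((a,w),[.479,.218,.028]),axisfit(a,b,s['eef_pos']+[0,0,.0137]))
```

```text
25.75 [0.47691772 0.20665547 0.14100946] [ 0.41298264 -0.53050274 -1.55433939] [ 0.01400007  0.06204681 -0.0127982 ] 0.3150172848186863
(2, array([0.4822, 0.2152, 0.0215])) (np.float64(366.34999999999997), array([ 0.4772,  0.2175,  0.0314,  0.1385, -0.0791]), [591, 206])
```

Call:
{"fn": "servo_tool", "kwargs": {
  "increments": [
    [0.2, 0, 0, -0.04, 0],
    [0.2, 0, 0, -0.07, 0],
    [0.2, 0, 0, -0.1, 0],
    [0.2, 0, 0, -0.13, 0],
    [0.2, 0, 0, -0.16, 0],
    [0.2, 0, 0, -0.19, 0],
    [0.2, 0, 0, -0.22, 0],
    [0.2, 0, 0, -0.25, 0],
    [0.2, 0, 0, -0.25, 0],
    [0.2, 0, 0, -0.25, 0]
  ],
  "grip_force": 20
}}

```text
time: 26.93
eef_pos: [0.4785, 0.2073, 0.1343]
tcp_rot: [0.709, 0.705, 0.013, 0.024]
contact_force: [-2.0, 0.1, 11.0]
opening: 0.314
```

Run:
```python
from h import *
s=ctrl.get_state();print(s['time'],s['eef_pos'],s['contact_force'],s['wrist_torque'],s['opening'])
```

```text
26.9333 [0.4784975  0.20728016 0.1343038 ] [-1.98707653  0.14140113 10.96022561] [-0.06424638  0.70811287 -0.03768032] 0.3144467995995806
```

Call:
{"fn": "servo_tool", "kwargs": {
  "increments": [
    [0.25, 0, 0, -0.02, 0],
    [0.25, 0, 0, 0, 0],
    [0.3, 0, 0, 0, 0],
    [0.33, 0, 0, 0, 0],
    [0.36, 0, 0, 0, 0],
    [0.4, 0, 0, 0, 0],
    [0.5, 0, 0, 0, 0],
    [0.6, 0, 0, 0, 0],
    [0.65, 0, 0, 0, 0],
    [0.65, 0, 0, 0, 0]
  ]
}}

```text
time: 27.77
eef_pos: [0.4785, 0.2073, 0.1342]
tcp_rot: [0.709, 0.705, 0.013, 0.024]
contact_force: [-0.7, 0.2, -0.5]
opening: 0.65
```

Run:
```python
from h import *
s=ctrl.get_state();print(s['time'],s['eef_pos'],s['contact_force'],s['wrist_torque'],s['opening'])
a=ctrl.read_camera('scene');b=ctrl.read_camera('top');w=ctrl.read_camera('wrist');print(foot((a,w),[.479,.218,.02]),axisfit(a,b,s['eef_pos']+[0,0,.0137]))
```

```text
27.7667 [0.47846872 0.20725457 0.13423369] [-0.65048149  0.16768793 -0.50390231] [ 0.01165653 -0.01291524 -0.00398722] 0.6501092826570878
(2, array([0.4828, 0.2138, 0.0057])) (np.float64(387.34999999999997), array([0.479 , 0.2192, 0.0155, 0.0238, 0.0036]), [608, 240])
```

Call:
{"fn": "servo_tool", "kwargs": {
  "increments": [
    [0.65, 0, 0, 0.5, 0],
    [0.65, 0, 0, 1.3, 0],
    [0.65, 0, 0, 2, 0],
    [0.65, 0.3, -0.2, 2.4, 0],
    [0.65, 1.1, -0.6, 2.4, 0],
    [0.65, 2, -1, 2.4, 0],
    [0.65, 2.9, -1.4, 2.4, 0],
    [0.65, 3.7, -1.8, 2.4, 0],
    [0.65, 4.2, -1.95, 2.4, 0],
    [0.65, 4.2, -1.95, 2.4, 0]
  ]
}}

```text
time: 28.95
eef_pos: [0.6497, 0.1269, 0.2297]
tcp_rot: [0.71, 0.704, 0.013, 0.025]
contact_force: [-0.7, 1.0, -1.0]
opening: 0.649
```

Run:
```python
from h import *
s=ctrl.get_state();print(s['time'],s['eef_pos'],s['contact_force'],s['wrist_torque'],s['opening'],s['tcp_rot'])
for n in('wrist','scene','top'):
  c=ctrl.read_camera(n)
  for q,z in(('pin',.132),('pivot',.112),('bottle',.018)):
    print(n,q,[(round(x['conf'],2),atz(c,x['centre'][1],x['centre'][0],z).round(4)) for x in ctrl.landmark_of(c,q)[:2]])
```

```text
28.95 [0.64968434 0.12694128 0.22972088] [-0.73710908  0.98279541 -0.98764691] [-0.00142238  0.05188855  0.02871257] 0.6494536081088154 [0.71004085 0.70359459 0.01342979 0.0248251 ]
wrist pin [(0.74, array([0.6474, 0.1305, 0.132 ]))]
wrist pivot [(0.57, array([0.7099, 0.0864, 0.112 ])), (0.55, array([0.5438, 0.0885, 0.112 ]))]
wrist bottle [(0.84, array([0.4825, 0.2157, 0.018 ])), (0.7, array([ 0.6093, -0.0772,  0.018 ]))]
scene pin [(0.75, array([0.6469, 0.1307, 0.132 ]))]
scene pivot [(0.77, array([0.5417, 0.0902, 0.112 ]))]
scene bottle [(0.97, array([0.4877, 0.2156, 0.018 ])), (0.76, array([ 0.6189, -0.0894,  0.018 ]))]
top pin []
top pivot [(0.69, array([0.5287, 0.0885, 0.112 ])), (0.39, array([0.5763, 0.3876, 0.112 ]))]
top bottle [(0.8, array([ 0.6011, -0.0886,  0.018 ])), (0.68, array([ 0.6856, -0.2736,  0.018 ]))]
```

Call:
{"fn": "servo_tool", "kwargs": {
  "increments": [
    [0.65, -0.05, 0.1, -0.6, 0],
    [0.65, -0.05, 0.1, -1.3, 0],
    [0.65, -0.05, 0.1, -2, 0],
    [0.65, -0.05, 0.1, -2.5, 0],
    [0.65, -0.05, 0.1, -2.68, 0],
    [0.3, -0.05, 0.1, -2.68, 0],
    [0, -0.05, 0.1, -2.68, 0],
    [0, -0.05, 0.1, -2.68, 0],
    [0, -0.05, 0.1, -2.68, 0],
    [0, -0.05, 0.1, -2.68, 0]
  ],
  "grip_force": 60
}}

```text
time: 30.38
eef_pos: [0.645, 0.1337, 0.126]
tcp_rot: [0.709, 0.705, 0.014, 0.025]
contact_force: [-0.8, -0.3, 6.4]
opening: 0.117
```

Run:
```python
from h import *
s=ctrl.get_state();print(s['time'],s['eef_pos'],s['contact_force'],s['wrist_torque'],s['opening'])
```

```text
30.3833 [0.64498885 0.1337154  0.12602253] [-0.75110414 -0.28824957  6.43977614] [ 0.02205174  0.94867906 -0.01741296] 0.11730559660027348
```

Call:
{"fn": "servo_tool", "kwargs": {
  "increments": [
    [0, -0.09, 0.17, 0.05, 0],
    [0, -0.19, 0.34, 0.05, 0],
    [0, -0.29, 0.5, 0.05, 0],
    [0, -0.41, 0.66, 0.05, 0],
    [0, -0.54, 0.8, 0.05, 0],
    [0, -0.68, 0.94, 0.05, 0],
    [0, -0.82, 1.06, 0.05, 0],
    [0, -0.98, 1.18, 0.05, 0],
    [0, -1.14, 1.28, 0.05, 0],
    [0, -1.31, 1.37, 0.05, 0]
  ]
}}

```text
time: 31.22
eef_pos: [0.5958, 0.1933, 0.1266]
tcp_rot: [0.709, 0.704, 0.022, 0.025]
contact_force: [17.3, 17.9, -17.6]
opening: 0.117
```

Run:
```python
from h import *
s=ctrl.get_state();print(s['time'],s['eef_pos'],s['contact_force'],s['wrist_torque'],s['opening'])
d=s['eef_pos'][:2]-[.543,.0893];print(np.hypot(*d),np.degrees(np.arctan2(d[1],d[0])))
for n in('wrist','scene'):
  c=ctrl.read_camera(n)
  for q,z in(('pin',.132),('pivot',.112),('bottle',.018)):
    print(n,q,[(round(x['conf'],2),atz(c,x['centre'][1],x['centre'][0],z).round(4)) for x in ctrl.landmark_of(c,q)[:1]])
```

```text
31.2167 [0.59582602 0.19330336 0.12662734] [ 17.28167429  17.86679271 -17.5929168 ] [ 2.8793493  -1.62870236  0.35779956] 0.11745227116793347
0.11665027613162679 63.07279587216032
wrist pin [(0.87, array([0.5943, 0.1863, 0.132 ]))]
wrist pivot [(0.68, array([0.5427, 0.0907, 0.112 ]))]
wrist bottle [(0.69, array([0.483 , 0.2167, 0.018 ]))]
scene pin [(0.88, array([0.5981, 0.1829, 0.132 ]))]
scene pivot [(0.84, array([0.5323, 0.0856, 0.112 ]))]
scene bottle [(0.93, array([ 0.7058, -0.1869,  0.018 ]))]
```

Call:
{"fn": "servo_tool", "kwargs": {
  "increments": [
    [0, 0, 0, 0, 0],
    [0, -0.09, 0.04, 0, 0],
    [0, -0.18, 0.07, 0, 0],
    [0, -0.27, 0.11, 0, 0],
    [0, -0.36, 0.15, 0, 0],
    [0, -0.45, 0.18, 0, 0],
    [0, -0.54, 0.21, 0, 0],
    [0, -0.63, 0.24, 0, 0],
    [0, -0.72, 0.26, 0, 0],
    [0, -0.81, 0.28, 0, 0]
  ],
  "grip_force": 40
}}

```text
time: 32.45
eef_pos: [0.5647, 0.2071, 0.1265]
tcp_rot: [0.71, 0.704, 0.026, 0.025]
contact_force: [9.4, 11.0, -9.9]
opening: 0.115
```

Run:
```python
from h import *
s=ctrl.get_state();print(s['time'],s['eef_pos'],s['contact_force'],s['wrist_torque'],s['opening'])
for n in('wrist','scene'):
  c=ctrl.read_camera(n)
  for q,z in(('pin',.132),('pivot',.112),('bottle',.018)):
    print(n,q,[(round(x['conf'],2),atz(c,x['centre'][1],x['centre'][0],z).round(4)) for x in ctrl.landmark_of(c,q)[:2]])
```

```text
32.45 [0.56473643 0.20706455 0.12645099] [ 9.43547862 10.96385647 -9.89247711] [ 1.87532866 -0.72112723  0.17464989] 0.11534248923194051
wrist pin [(0.65, array([0.5653, 0.1976, 0.132 ]))]
wrist pivot [(0.73, array([0.5091, 0.2431, 0.112 ]))]
wrist bottle [(0.95, array([0.4836, 0.2189, 0.018 ]))]
scene pin [(0.63, array([0.5723, 0.1991, 0.132 ])), (0.4, array([0.6463, 0.4103, 0.132 ]))]
scene pivot [(0.9, array([0.541 , 0.0888, 0.112 ]))]
scene bottle [(0.98, array([0.4858, 0.2159, 0.018 ])), (0.98, array([ 0.7021, -0.2506,  0.018 ]))]
```

Call:
{"fn": "servo_tool", "kwargs": {
  "increments": [
    [0, -0.05, 0, 0, 0],
    [0, -0.1, 0, 0, 0],
    [0, -0.15, 0, 0, 0],
    [0, -0.2, 0, 0, 0],
    [0, -0.25, 0, 0, 0],
    [0, -0.3, 0, 0, 0],
    [0, -0.3, 0, 0, 0],
    [0, -0.3, 0, 0, 0],
    [0, -0.3, 0, 0, 0],
    [0, -0.3, 0, 0, 0]
  ]
}}

```text
time: 33.68
eef_pos: [0.5581, 0.2087, 0.1267]
tcp_rot: [0.71, 0.703, 0.034, 0.028]
contact_force: [21.2, 6.1, -16.2]
opening: 0.12
```

Run:
```python
from h import *
s=ctrl.get_state();print(s['time'],s['eef_pos'],s['contact_force'],s['wrist_torque'],s['opening'],s['dq'].round(3))
w=ctrl.read_camera('wrist');a=ctrl.read_camera('scene');b=ctrl.read_camera('top')
for n,c in(('w',w),('s',a)):
  for q,z in(('pin',.132),('pivot',.112),('bottle',.018)):
    print(n,q,[(round(x['conf'],2),atz(c,x['centre'][1],x['centre'][0],z).round(4)) for x in ctrl.landmark_of(c,q)[:2]])
save(np.hstack([cv2.resize(a['frame'][100:310,240:460],(420,400)),cv2.resize(w['frame'],(380,400))]),'c11.png')
```

```text
33.6833 [0.5580913  0.20868878 0.12669692] [ 21.15768779   6.06826599 -16.16907627] [ 0.9516308  -2.35995961  0.36878469] 0.12048238413837772 [-0.001 -0.001  0.     0.001 -0.    -0.001]
w pin [(0.78, array([0.5566, 0.1993, 0.132 ]))]
w pivot [(0.32, array([0.5342, 0.2241, 0.112 ]))]
w bottle [(0.7, array([0.4834, 0.2173, 0.018 ])), (0.55, array([0.7324, 0.0504, 0.018 ]))]
s pin [(0.95, array([0.5638, 0.2025, 0.132 ]))]
s pivot [(0.78, array([0.5387, 0.0919, 0.112 ]))]
s bottle [(0.86, array([ 0.7026, -0.1959,  0.018 ])), (0.8, array([0.4859, 0.208 , 0.018 ]))]
```

View pics/c11.png

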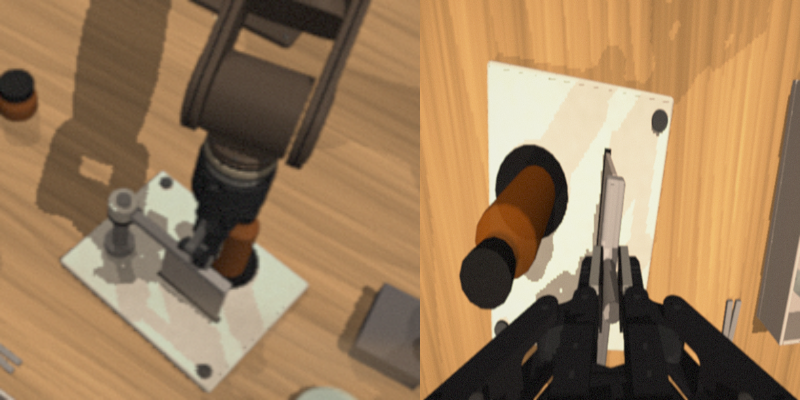

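Call:
{"fn": "servo_tool", "kwargs": {
  "increments": [
    [0, -0.05, 0, 0, 0],
    [0, -0.1, 0, 0, 0],
    [0, -0.14, 0, 0, 0],
    [0, -0.18, 0, 0, 0],
    [0, -0.18, 0, 0, 0],
    [0, -0.18, 0, 0, 0],
    [0, -0.18, 0, 0, 0],
    [0, -0.18, 0, 0, 0],
    [0, -0.18, 0, 0, 0],
    [0, -0.18, 0, 0, 0]
  ]
}}

```text
time: 34.97
eef_pos: [0.558, 0.2089, 0.1268]
tcp_rot: [0.709, 0.703, 0.042, 0.035]
contact_force: [26.3, 2.8, -18.6]
opening: 0.119
```

Run:
```python
from h import *
s=ctrl.get_state();print(s['time'],s['eef_pos'],s['contact_force'],s['opening'],abs(s['dq']).max())
w=ctrl.read_camera('wrist');a=ctrl.read_camera('scene')
print(foot((a,w),[.482,.217,.018]))
f=a['frame']
for n,c in(('w',w),('s',a)):
  for q in('pin',):
    print(n,q,[(round(x['conf'],2),atz(c,x['centre'][1],x['centre'][0],.132).round(4)) for x in ctrl.landmark_of(c,q)[:1]])
for q,r in dict(jar=(.432,-.169),tin=(.52,-.296),eyepiece=(.732,-.107),dish=(.591,.424),slidebox=(.446,.437),driver=(.62,-.34),tweezers=(.733,.032)).items():
  print(q,[(round(x['conf'],2),(atz(a,x['centre'][1],x['centre'][0],0)[:2]-r).round(3)) for x in ctrl.landmark_of(a,q)[:1]])
```

```text
34.9667 [0.55803109 0.20885316 0.12684284] [ 26.27982824   2.84741401 -18.55522617] 0.11913918846400592 0.002045036180732315
(2, array([0.4822, 0.2164, 0.0137]))
w pin [(0.9, array([0.558 , 0.1986, 0.132 ]))]
s pin [(0.98, array([0.5597, 0.1991, 0.132 ]))]
jar [(0.88, array([ 0.01 , -0.002]))]
tin [(0.75, array([-0.007, -0.014]))]
eyepiece [(0.54, array([ 0.001, -0.007]))]
dish [(0.7, array([0.003, 0.006]))]
slidebox [(0.81, array([-0.006, -0.005]))]
driver [(0.86, array([-0.008, -0.008]))]
tweezers [(0.8, array([0.009, 0.008]))]
```

```bash
python3 -c "
from plant import ctrl
print(ctrl.sign_off()); s=ctrl.get_state(); print(s['time'],s['eef_pos'],s['contact_force'])"
```

```text
the job is handed in; nothing more can be done
None
the job is handed in; nothing more can be done
```

I ran the whole task and handed it in at about 35 s, with the gripper still holding the screen arm at its stop. No verdict came back.

**Turning the bottle over:** the moves allow only a turn about the vertical, so I could not simply roll the wrist. I laid the amber bottle down on the table, re-gripped it near its foot and loosened the grip until it swung bottom-up. I held it there (a camera fit gave about 170°). I then laid it down again, re-gripped near the neck and lifted. It slid down until the fingers held it just under or around the stopper, and it hung upright.

**Placing it:** I lowered it onto the stage disc with about 11 N of contact force, then let go. It stood within about 1° of upright.

**Last checks before handing in:**
- **Bottle:** its foot is at about (0.482, 0.216) m and the disc centre at about (0.479, 0.216) m. It looked clear of the screen in the last picture.
- **Screen arm:** it is at its stop. Pushing harder raised the force from 21 to 26 N and the arm moved no further. The pin is at about (0.558, 0.199) m, against an expected (0.559, 0.198) m.
- **Other things:** each read within 16 mm of where it started, which is about the camera error.

**What did not go as planned:**
- The fingers slipped from the bottle's body to its neck, as above.
- My early tests beyond the arm's reach left the tool tilted a few degrees.
- The pin sat 7 to 10 mm off the finger centre. That caused sideways forces of up to about 25 N during the swing, below the limits.

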